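# Fit the radius leaf to the guitar form

## Task

Of the three radius gauge leaves on the bench, pick the one whose hollow fits the small rounded end of the guitar-shaped wooden form. Lay it flat on the bench with its hollow against that end, pushed up until it touches the form and sits snugly round the curve, then let go of it. Leave the other two leaves where they lie.

Things in the scene. Friction and masses are not known exactly. Their poses are not given: they have to be found in the camera images.
- form_round (a point): Fixed wooden form, 40 mm high, outline of a small guitar body. Point: centre of its small rounded end (a circle of radius 55 mm), 20 mm above the bench. That end points along -x of this frame, roughly to the robot; to +x follow a waist and the big bout (radius 85 mm, centre at +130 mm). z up. Bolt heads stand 8 mm out of the top.
- leaf_wide_grip (a point): Leaf with wide hollow: aluminium plate 8 mm thick, 110 mm wide (y), ~0.2 kg. Point: centre of its upright wooden grip rib, 32 mm above the underside; rib 44 mm (x) by 16 mm (y), 8 to 56 mm above the underside. Hollow in the +x edge: radius 55.5 mm, mouth 90 mm. Along x from point: back edge -25, bottom of hollow +40, horn tips +63, centre of curvature +95.5 mm.
- leaf_tight_grip (a point): Loose gauge leaf with the narrow hollow: the same plate and grip rib, point and axes as the wide leaf, but the hollow in its +x edge has a radius of 30 mm and is 54 mm across its mouth.
- leaf_nose_grip (a point): Loose gauge leaf without a hollow: the same plate width and grip rib, point and axes, but its +x edge bulges out in a nose of radius 55 mm whose tip is 63 mm from the point.
Things that resemble listed ones, but are neither listed nor needed, are in the scene too. Leave any blue or red look-alike of the part that bears leaf_wide_grip alone.

How it is judged:
On the way:
1. the wide-hollow leaf touches the form (or comes within 3 mm of it) with its hollow round the small end ((contact force between leaf_wide and form above 0.3 N or x of form_round in the frame of leaf_wide_grip below 0.0985 m) and x of form_round in the frame of leaf_wide_grip between 0.0855 and 0.1055 m and y of form_round in the frame of leaf_wide_grip between -0.012 and 0.012 m and height (world z) of leaf_wide_grip below 0.05 m and x of leaf_wide_grip in the frame of form_round below -0.04 m), for 0.02 s.
At the end, for the whole second after the job is handed in: The wide-hollow leaf lies flat on the bench (within 5 mm and 6 degrees), at rest, with its hollow round the small end of the form: the centres of the two curves agree within 10 mm along the leaf and 12 mm across it, and the leaf lies before that end, not beside the waist (x of form_round in the frame of leaf_wide_grip between 0.0855 and 0.1055 m and y of form_round in the frame of leaf_wide_grip between -0.012 and 0.012 m and x of leaf_wide_grip in the frame of form_round below -0.04 m and height (world z) of leaf_wide_grip below 0.037 m and angle between leaf_wide_grip's own z axis and vertical below 0.1 rad and linear speed of leaf_wide below 0.02 m/s); the robot touches nothing.
It fails at once if one of the other two leaves is moved by more than 30 mm (distance of any of leaf_tight_grip, leaf_nose_grip from where it was at the start of the episode above 0.03 m).
It also fails if it takes over 35 s, if anything falls off the work surface, if the arm or the gripper's body presses on something with over 40 N, if the wrist force passes 120 N, or if a joint passes its speed limit or range.

## Robot

A 6-joint arm with a two-finger parallel gripper is mounted at the origin on the work surface. World frame = base frame: x ahead of the robot, y to its left, z up, the work surface at z = 0. Lengths are in m, angles in rad, forces in N, time in s.
With the tool pointing down it reaches from about 0.425 to 0.95 m from the base axis. Payload 14.7 kg.
Tool frame: the origin (TCP) lies on the centre line of the jaws, within the pads' length; the fingertips stand 22 mm ahead of it and the grasp point (between the pads) lies 3 mm ahead of it; z points along the fingers, y is the direction in which the jaws open and shut (so a half turn about z gives the same grasp; the last joint's range is limited). The gripper opens to 85 mm and grips with 20 to 120 N. Pads are 22 mm wide; open, the fingers measure 114 mm over their backs; the gripper's body (76 mm by 85 mm) begins 54 mm behind the grasp point. The pads swing forward as they close: fully open they stand 13 mm farther back than shut.
Start: joints at [1.261, 0.48, 1.596, -0, 1.065, -0.047], TCP at [0.169, 0.628, 0.253] pointing down, gripper open.
Joint ranges: [-2.75, 2.75], [-0.82, 2.05], [0.23, 2.67], [-1.56, 4.7], [0.09, 2.69], [-2.92, 2.92]. Speed limits (rad/s): [1.89, 1.89, 2.39, 3.01, 3.01, 3.01].

## Interface

Orientations are given as a rotation vector (axis times angle).
In Python, from workcell import r gives the robot as it stands. The module is installed in compiled form; this text tells all that it offers.
- The arm moves only by the tool arm_command, never from a script. Its argument "motion" is a list of rows, each a list of 3 entries, a list of its own where there are three numbers: the turn, a rotation vector about the tool's x, y, z in rad, then the shift along the tool's x, y, z in m, then the opening, from -1 (shut) to 1 (fully open). A call has 1 to 20 rows; each row shifts and turns the pose as measured when the row begins, along the tool's axes as they then stand; what a row does not reach is not made up. A row lasts 1/12 s, in which the tool goes at most 41.7 mm and 7.16 degrees, less where a joint would pass 70% of its speed; a pose out of reach is approached as far as the arm can. A call is refused whole if a number of a shift passes 0.0417 or a number of a turn 0.125, either way. A call with a gripper value outside its range is refused whole. The fingers move at their own pace and stop on an object; "force" is the grip in N (left out, the last holds). Time passes only in rows, so rows that do not move let the fingers close. It gives the time, the measured TCP pose, the force and the opening at its end, in the units of the state.
- r.observe(): the state, without advancing time (a new reading comes with each control period).
- r.grab_frame(name): name is "scene" or "top"; returns the picture (384x512x3 uint8, red, green, blue); there is no depth.
- r.calibration(name): a dict with "fx", "fy", "cx", "cy" (pixels), "R" (3x3) and "t" (3): a world point X has camera coordinates R X + t. Camera axes: x right, y down, z forward; pixel columns grow to the right and rows downward; lengths in m; the calibration is good to about 2 mm. A picture is of the moment at which its call begins. calibration takes no time and is no camera call.
- r.hand_in(): hands the job in, once; it reports no verdict.
Trained networks look in the newest picture that a camera, given by its name, has taken for a name from the list of things; names that differ only in an ending like _2 or _b are one class to them, and where a whole thing is asked for, a point or a joint stands for the part that bears it (a point fixed in the world has none). Each returns a list of dicts, best first, with "conf" (0 to 1); they miss things now and then, are a little off and sometimes report something else, mostly with a low value. They report only what shows in the picture. A call takes as long as a camera call. They do not tell look-alikes from the thing itself.
- r.silhouettes(query, camera): "mask" (384x512 bool, what is visible of it) and "box" ([left, top, right, bottom] in pixels, round what is visible of it).
The state is a dict: "time_s": time; "qpos": joint angles; "dq": joint speeds; "tau": joint torques, N m; "eef_pos": TCP position; "tool_rot": TCP orientation; "ft_force": force on the tool from outside, world axes, zero at the start; "torque": the same for the moment, N m; "gripper_width": finger opening in m.
Only numpy, scipy, OpenCV 4.12 (cv2) and the standard library are available. Lean on these libraries where they do the work, as an engineer would, in place of code of your own. Each camera call takes 0.05 s, during which the arm holds its last target.

## Working session

There is one attempt and no reset: what is moved stays moved. The work goes in short steps, Python scripts to look and compute and a tool call to move; the robot and the scene stay as the last step left them, time stands still between calls to the robot, and variables do not carry over. Pictures are saved under pics/ and viewed, and the job is handed in when it is done.

Besides the shell and the picture viewer there is one more tool, called after ">>>" in YAML: its name, and indented under it one key for each argument. arm_command: Moves the arm, as the interface text tells. Its arguments: {"type":"object","properties":{"motion":{"type":"array","items":{"type":"array"}},"force":{"type":"number"}},"required":["motion"]}

```bash
mkdir -p pics
python3 - <<'E'
from workcell import r
import cv2,numpy as np
s=r.observe();print({k:np.round(v,3) for k,v in s.items()})
for c in("scene","top"):
    f=r.grab_frame(c);cv2.imwrite(f"pics/{c}0.png",f[:,:,::-1])
    k=r.calibration(c);print(c,k)
    for n in("leaf_wide_grip","leaf_tight_grip","leaf_nose_grip"):
        for d in r.silhouettes(n,c):print(n,d['conf'],d['box'],d['mask'].sum())
E
```

```text
{'time_s': np.float64(0.0), 'qpos': array([ 1.261,  0.481,  1.597, -0.   ,  1.065, -0.047]), 'dq': array([ 0.002, -0.001,  0.001,  0.   ,  0.001, -0.001]), 'tau': array([ 3.0000e-03, -9.5063e+01, -4.3019e+01,  0.0000e+00,  1.2000e-02,
        0.0000e+00]), 'eef_pos': array([0.169, 0.627, 0.253]), 'tool_rot': array([-4.120e-01, -3.114e+00,  2.000e-03]), 'ft_force': array([ 0.573, -0.33 ,  0.355]), 'torque': array([ 0.003, -0.029, -0.046]), 'gripper_width': np.float64(0.086)}
scene {'fx': 350.3311320201159, 'fy': 350.3311320201159, 'cx': 254.3406829924137, 'cy': 193.0127062780255, 'R': array([[-0.78465221,  0.61987163,  0.00894865],
       [ 0.35498051,  0.46108547, -0.81325828],
       [-0.50824182, -0.6349483 , -0.58183408]]), 't': array([ 0.44788874, -0.13359464,  1.12648633])}
leaf_wide_grip 0.77 [203.7, 145.8, 249.3, 179.3] 683
leaf_wide_grip 0.76 [177.2, 131.6, 221.1, 157.5] 505
leaf_wide_grip 0.69 [247.4, 131.4, 273.8, 155.9] 497
leaf_tight_grip 0.6 [256.8, 189.3, 314.5, 230.3] 1244
leaf_nose_grip 0.94 [358.3, 239.8, 423.0, 293.3] 1960
top {'fx': 452.5841045314518, 'fy': 452.5841045314518, 'cx': 252.90466243677216, 'cy': 189.29459961300407, 'R': array([[-0.01703839, -0.99972402, -0.01617348],
       [-0.98634496,  0.0194561 , -0.16353924],
       [ 0.16380878,  0.01316619, -0.98640424]]), 't': array([-0.04616093,  0.56561998,  1.05081347])}
leaf_wide_grip 0.93 [373.3, 196.6, 428.8, 248.1] 1418
leaf_wide_grip 0.88 [329.4, 264.6, 387.9, 319.0] 1393
leaf_wide_grip 0.86 [305.6, 203.3, 357.0, 249.6] 1347
leaf_tight_grip 0.91 [193.3, 197.5, 247.7, 245.0] 1520
leaf_nose_grip 0.72 [93.7, 219.4, 141.4, 261.4] 1451
```

View pics/top0.png

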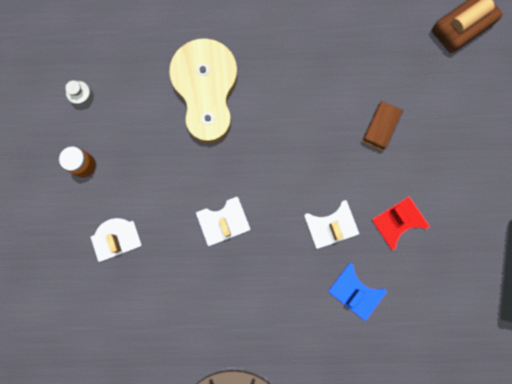

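View pics/scene0.png

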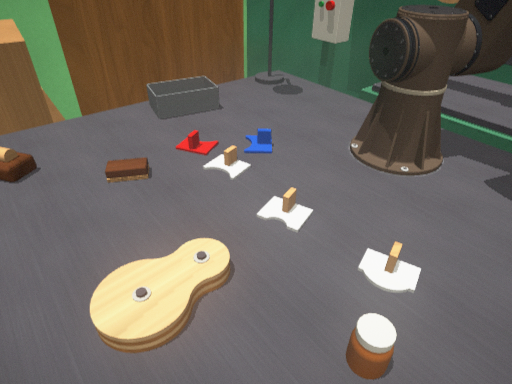

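Run:
```python
import cv2
f=cv2.imread("pics/top0.png");cv2.imwrite("pics/top0z.png",cv2.resize(f[180:330,290:450],None,fx=4.5,fy=3.9 if 0 else 4,interpolation=2)) if 0 else cv2.imwrite("pics/top0z.png",cv2.resize(f[185:325,290:450],None,fx=4,fy=4,interpolation=2))
cv2.imwrite("pics/top0f.png",cv2.resize(f[20:190,190:340],None,fx=3.5,fy=3.5,interpolation=2))
```

```text
(no output)
```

View pics/top0z.png

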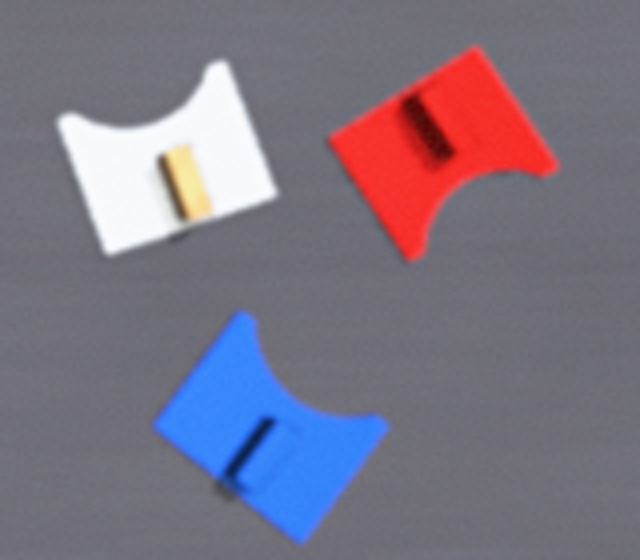

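View pics/top0f.png

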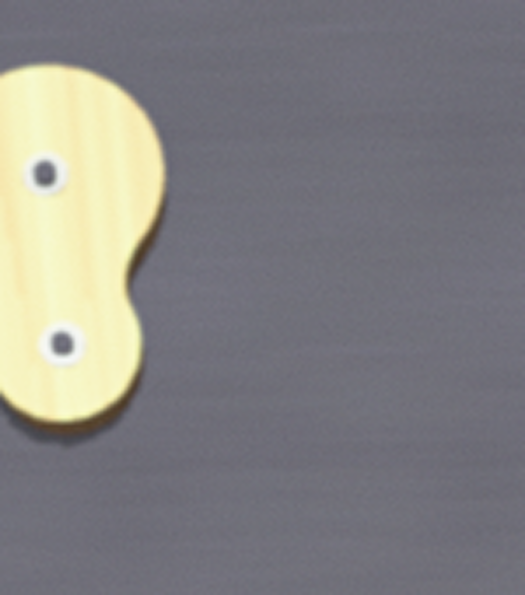

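```bash
cat > h.py <<'E'
from workcell import r
import cv2,numpy as np
from scipy.optimize import minimize
from scipy.spatial.transform import Rotation as Ro
def proj(k,P):
    c=P@k['R'].T+k['t'];return np.c_[k['fx']*c[:,0]/c[:,2]+k['cx'],k['fy']*c[:,1]/c[:,2]+k['cy']]
def back(k,uv,z):
    d=k['R'].T@np.array([(uv[0]-k['cx'])/k['fx'],(uv[1]-k['cy'])/k['fy'],1]);o=-k['R'].T@k['t']
    return o+d*(z-o[2])/d[2]
S=8
def draw(m,p): cv2.fillPoly(m,[np.round(p*16*S+ (S-1)*8).astype(np.int32)],1,shift=4)
def place(P,q):
    x,y,a=q;c,s=np.cos(a),np.sin(a)
    return np.c_[x+c*P[:,0]-s*P[:,1],y+s*P[:,0]+c*P[:,1],P[:,2]]
th=np.arcsin(45/55.5);t=np.linspace(th,-th,30)
hol=np.c_[.0955-.0555*np.cos(t),.0555*np.sin(t)]
LEAF=np.r_[[[-.025,-.055],[-.025,.055],[.063,.055]],hol,[[.063,-.055]]]
def ring(cx,R,n=90):
    a=np.linspace(0,2*np.pi,n);return np.c_[cx+R*np.cos(a),R*np.sin(a)]
Z=lambda P,z:np.c_[P,np.full(len(P),z)]
def hullz(k,P,q,z0,z1):
    return cv2.convexHull(np.r_[proj(k,place(Z(P,z0),q)),proj(k,place(Z(P,z1),q))].astype(np.float32))[:,0]
RIB=np.array([[-.022,-.008],[-.022,.008],[.022,.008],[.022,-.008]])
def rleaf(k,q,box):
    l,t_,w,h=box;m=np.zeros((h*S,w*S),np.uint8);o=np.array([l,t_])
    for z in (0.,.004,.008): draw(m,proj(k,place(Z(LEAF,z),q))-o)
    draw(m,hullz(k,RIB,q,.008,.056)-o)
    return cv2.resize(m.astype(np.float32),(w,h),interpolation=cv2.INTER_AREA)
def rform(k,q,box):
    l,t_,w,h=box;m=np.zeros((h*S,w*S),np.uint8);o=np.array([l,t_])
    for P in(ring(0,.055),ring(.13,.085)): draw(m,proj(k,place(Z(P,.04),q))-o)
    return cv2.resize(m.astype(np.float32),(w,h),interpolation=cv2.INTER_AREA)
def fit(fun,k,q0,tgt,box,wt=None):
    wt=np.ones_like(tgt) if wt is None else wt
    f=lambda q:(wt*(fun(k,q,box)-tgt)**2).sum()
    b=minimize(f,q0,method='Nelder-Mead',options=dict(initial_simplex=np.array(q0)+np.r_[[[0,0,0]],np.diag([.01,.01,.12])],xatol=1e-5,fatol=1e-3,maxiter=400))
    b=minimize(f,b.x,method='Nelder-Mead',options=dict(initial_simplex=b.x+np.r_[[[0,0,0]],np.diag([-.004,.004,.05])],xatol=1e-5,fatol=1e-3,maxiter=400))
    return b.x,b.fun
E
cat > m1.py <<'E'
from h import *
k=r.calibration("top");f=cv2.imread("pics/top0.png")[:,:,::-1].astype(float)
# leaf: white plate brightness alpha; rib is wood -> saturate
box=(298,192,68,64);l,t_,w,h=box;c=f[t_:t_+h,l:l+w]
v=c.max(2);a=np.clip((v-105)/(225-105),0,1)
q0=[*back(k,(336,230),.056)[:2],.35];print("q0",q0)
q,e=fit(rleaf,k,q0,a,box);print("leaf",q,e,a.sum())
d=cv2.resize(np.hstack([a,rleaf(k,q,box),abs(a-rleaf(k,q,box))]),None,fx=3.5,fy=3.5)*255
cv2.imwrite("pics/fitl.png",d)
box=(160,30,90,120);l,t_,w,h=box;c=f[t_:t_+h,l:l+w]
a=np.clip((c[:,:,0]-100)/(230-100),0,1)
m=cv2.morphologyEx(a.astype(np.float32),cv2.MORPH_CLOSE,np.ones((13,13)))
a=np.maximum(a,m*(0)) 
b=back(k,(207.5,118),.048);B=back(k,(202.5,70),.048)
q0=[b[0],b[1],np.arctan2(B[1]-b[1],B[0]-b[0])];print("bolts",b,B,np.linalg.norm(B-b),q0)
# weights: drop bolts and waist
wt=np.ones_like(a)
for u in((207.5,118),(202.5,70)): cv2.circle(wt,(int(u[0]-l),int(u[1]-t_)),9,0,-1)
wt[95-t_-8:95-t_+12]=0
q,e=fit(rform,k,q0,a,box,wt);print("form",q,e)
d=cv2.resize(np.hstack([a,rform(k,q,box),wt*abs(a-rform(k,q,box))]),None,fx=2.5,fy=2.5)*255
cv2.imwrite("pics/fitf.png",d)
E
python3 m1.py
```

```text
q0 [np.float64(0.46183432219024134), np.float64(-0.2510773701743888), 0.35]
leaf [ 0.46301382 -0.25453727  0.31434869] 130.22626085069444 1823.4499999999998
bolts [0.74644738 0.05336756 0.048     ] [0.87342087 0.06598714 0.048     ] 0.12759905537078237 [np.float64(0.7464473835279282), np.float64(0.053367557285602496), np.float64(0.09906221354664622)]
form [0.74908115 0.05464745 0.09047367] 88.48245908838757[ WARN:0@0.861] global loadsave.cpp:1063 imwrite_ Unsupported depth image for selected encoder is fallbacked to CV_8U.
```

Run:
```python
import cv2,numpy as np
a=cv2.imread("pics/fitl.png");b=cv2.imread("pics/fitf.png")
w=max(a.shape[1],b.shape[1]);p=lambda i:cv2.copyMakeBorder(i,0,0,0,w-i.shape[1],0)
cv2.imwrite("pics/fits.png",np.vstack([p(a),p(b)]))
```

```text
(no output)
```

View pics/fits.png

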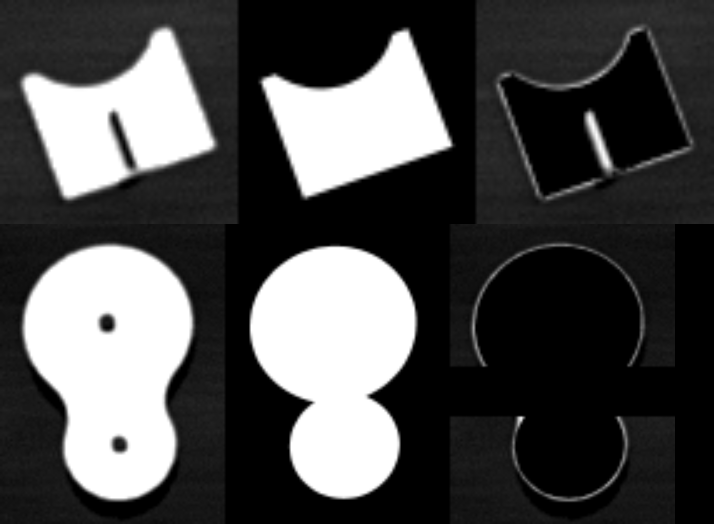

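```bash
cat > d.py <<'E'
from h import *
import sys
def delta(pos,yaw): # desired TCP pos, yaw of tool y axis
    s=r.observe();R=Ro.from_rotvec(s['tool_rot']).as_matrix()
    y=np.array([np.cos(yaw),np.sin(yaw),0]);z=np.array([0,0,-1.]);x=np.cross(y,z)
    D=np.c_[x,y,z]
    return Ro.from_matrix(R.T@D).as_rotvec(),R.T@(np.array(pos)-s['eef_pos']),R
if __name__=="__main__":
    a=list(map(float,sys.argv[1:]))
    t,d,R=delta(a[:3],a[3]);s=r.observe()
    print("pos",s['eef_pos'].round(4),"t",s['time_s'],"w",s['gripper_width'],"F",s['ft_force'].round(1),"q",s['qpos'].round(2))
    print("turn",t.round(4),"shift",d.round(4));print(R.round(3))
E
python3 d.py 0.463 -0.2545 0.12 1.885; python3 d.py 0.45 0.4 0.2 1.885; python3 d.py 0.55 0.05 .2 1.885
```

```text
pos [0.1688 0.6276 0.2532] t 0.4 w 0.08504733403150268 F [-0.5 -0.1 -0.5] q [ 1.26  0.48  1.6  -0.    1.07 -0.05]
turn [-2.000e-04 -1.000e-04 -5.771e-01] shift [-0.5133 -0.7754  0.1333]
[[-0.966  0.26  -0.   ]
 [ 0.26   0.966 -0.   ]
 [ 0.    -0.    -1.   ]]
pos [0.1688 0.6276 0.2532] t 0.4 w 0.08504733403150268 F [-0.5 -0.1 -0.5] q [ 1.26  0.48  1.6  -0.    1.07 -0.05]
turn [-2.000e-04 -1.000e-04 -5.771e-01] shift [-0.3307 -0.1467  0.0532]
[[-0.966  0.26  -0.   ]
 [ 0.26   0.966 -0.   ]
 [ 0.    -0.    -1.   ]]
pos [0.1688 0.6276 0.2532] t 0.4 w 0.08504733403150268 F [-0.5 -0.1 -0.5] q [ 1.26  0.48  1.6  -0.    1.07 -0.05]
turn [-2.000e-04 -1.000e-04 -5.771e-01] shift [-0.5182 -0.4587  0.0533]
[[-0.966  0.26  -0.   ]
 [ 0.26   0.966 -0.   ]
 [ 0.    -0.    -1.   ]]
```

>>> arm_command:
  motion:
    - [[0,0,0],[-0.033,-0.015,0.005],1]
    - [[0,0,0],[-0.033,-0.015,0.005],1]
    - [[0,0,0],[-0.033,-0.015,0.005],1]
    - [[0,0,0],[-0.033,-0.015,0.005],1]
    - [[0,0,0],[-0.033,-0.015,0.005],1]
    - [[0,0,0],[-0.033,-0.015,0.005],1]
    - [[0,0,0],[-0.033,-0.015,0.005],1]
    - [[0,0,0],[-0.033,-0.015,0.005],1]
    - [[0,0,0],[-0.033,-0.015,0.005],1]
    - [[0,0,0],[-0.033,-0.015,0.005],1]
    - [[0,0,0],[-0.019,-0.032,0],1]
    - [[0,0,0],[-0.019,-0.032,0],1]
    - [[0,0,0],[-0.019,-0.032,0],1]
    - [[0,0,0],[-0.019,-0.032,0],1]
    - [[0,0,0],[-0.019,-0.032,0],1]
    - [[0,0,0],[-0.019,-0.032,0],1]
    - [[0,0,0],[-0.019,-0.032,0],1]
    - [[0,0,0],[-0.019,-0.032,0],1]
    - [[0,0,0],[-0.019,-0.032,0],1]
    - [[0,0,0],[-0.019,-0.032,0],1]

```text
time_s: 2.07
eef_pos: [0.5661, 0.0204, 0.1996]
tool_rot: [0.394, 3.112, 0.013]
ft_force: [1.1, 0.0, 1.0]
gripper_width: 0.0854
```

```bash
python3 d.py 0.463 -0.2545 0.13 1.885
```

```text
pos [0.5661 0.0204 0.1996] t 2.0667 w 0.08537914038927052 F [1.1 0.  1. ] q [-0.02  0.42  1.85  0.01  0.86 -1.35]
turn [ 0.0075  0.006  -0.5663] shift [ 0.0315 -0.2925  0.0669]
[[-0.968  0.249  0.006]
 [ 0.249  0.968  0.008]
 [-0.004  0.009 -1.   ]]
```

>>> arm_command:
  motion:
    - [[0.0015,0.0015,-0.113],[0.01,-0.03,0.007],1]
    - [[0.0015,0.0015,-0.113],[0.007,-0.03,0.007],1]
    - [[0.0015,0.0015,-0.113],[0.004,-0.03,0.007],1]
    - [[0.0015,0.0015,-0.113],[0,-0.03,0.007],1]
    - [[0.0015,0.0015,-0.113],[-0.003,-0.03,0.007],1]

```text
time_s: 2.48
eef_pos: [0.5457, -0.1325, 0.1646]
tool_rot: [-0.515, 3.096, -0.002]
ft_force: [1.5, 0.7, 0.0]
gripper_width: 0.0855
```

```bash
python3 d.py 0.463 -0.2545 0.13 1.885
```

```text
pos [ 0.5457 -0.1325  0.1646] t 2.4833 w 0.08546361780752047 F [1.5 0.7 0. ] q [-0.29  0.46  1.89  0.    0.78 -2.19]
turn [-0.0019  0.0031  0.0155] shift [ 0.1178 -0.0886  0.0344]
[[-0.946 -0.324  0.004]
 [-0.324  0.946 -0.001]
 [-0.003 -0.002 -1.   ]]
```

>>> arm_command:
  motion:
    - [[0,0,0.004],[0.029,-0.022,0.008],1]
    - [[0,0,0.004],[0.029,-0.022,0.008],1]
    - [[0,0.003,0.004],[0.029,-0.022,0.008],1]
    - [[0,0,0.004],[0.024,-0.018,0.008],1]
    - [[0,0,0],[0,0,0],1]

```text
time_s: 2.9
eef_pos: [0.4676, -0.2584, 0.1306]
tool_rot: [-0.502, 3.097, -0.008]
ft_force: [-0.7, -0.1, -0.4]
gripper_width: 0.0855
```

```bash
python3 d.py 0.463 -0.2545 0.04 1.885
python3 - <<'E'
from h import *
for c in("scene","top"):
    f=r.grab_frame(c);cv2.imwrite(f"pics/{c}1.png",f[:,:,::-1])
f=cv2.imread("pics/scene1.png");cv2.imwrite("pics/scene1z.png",cv2.resize(f[60:240,120:340],None,fx=3,fy=3,interpolation=2))
E
```

```text
pos [ 0.4676 -0.2584  0.1306] t 2.9 w 0.0854840283337702 F [-0.7 -0.1 -0.4] q [-0.56  0.48  1.98 -0.    0.67 -2.45]
turn [-0.0057  0.0036  0.0073] shift [0.0034 0.0057 0.0906]
[[-0.949 -0.316  0.005]
 [-0.316  0.949 -0.004]
 [-0.004 -0.006 -1.   ]]
```

View pics/scene1z.png

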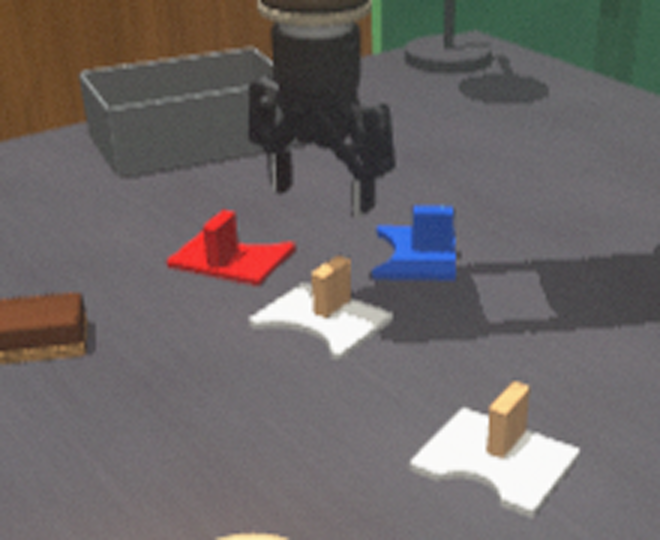

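>>> arm_command:
  motion:
    - [[-0.003,0.002,0.004],[0.002,0.003,0.025],1]
    - [[-0.003,0.002,0.003],[0.001,0.003,0.025],1]
    - [[0,0,0],[0,0,0.025],1]
    - [[0,0,0],[0,0,0.012],1]
    - [[0,0,0],[0,0,0],1]

```text
time_s: 3.42
eef_pos: [0.4713, -0.25, 0.0448]
tool_rot: [-0.495, 3.094, -0.008]
ft_force: [-0.5, 0.8, 0.8]
gripper_width: 0.0854
```

```bash
python3 d.py 0.463 -0.2545 0.04 1.885
```

```text
pos [ 0.4713 -0.25    0.0448] t 3.4167 w 0.08542923801082494 F [-0.5  0.8  0.8] q [-0.55  0.62  2.03  0.    0.48 -2.44]
turn [-0.0063  0.0071  0.0029] shift [ 0.0093 -0.0017  0.0048]
[[-0.95  -0.312  0.009]
 [-0.312  0.95  -0.004]
 [-0.007 -0.006 -1.   ]]
```

>>> arm_command:
  motion:
    - [[-0.006,0.007,0.003],[0.009,-0.002,0.004],1]
    - [[0,0,0],[0,0,0],1]

```text
time_s: 3.58
eef_pos: [0.4641, -0.2534, 0.041]
tool_rot: [0.495, -3.102, -0.0]
ft_force: [-0.7, 0.5, 0.9]
gripper_width: 0.0855
```

```bash
python3 d.py 0.463 -0.2545 0.04 1.885
```

```text
pos [ 0.4641 -0.2534  0.041 ] t 3.5833 w 0.08552352540569493 F [-0.7  0.5  0.9] q [-0.56  0.63  2.03 -0.    0.48 -2.44]
turn [ 0.0004 -0.0005  0.0026] shift [ 0.0014 -0.0007  0.001 ]
[[-0.95  -0.311 -0.001]
 [-0.311  0.95   0.   ]
 [ 0.001  0.    -1.   ]]
```

>>> arm_command:
  motion:
    - [[0,0,0],[0,0,0],-1]
    - [[0,0,0],[0,0,0],-1]
    - [[0,0,0],[0,0,0],-1]
    - [[0,0,0],[0,0,0],-1]
    - [[0,0,0],[0,0,0],-1]
    - [[0,0,0],[0,0,0],-1]
    - [[0,0,0],[0,0,0],-1]
    - [[0,0,0],[0,0,0],-1]
    - [[0,0,0],[0,0,0],-1]
    - [[0,0,0],[0,0,0],-1]
  force: 50

```text
time_s: 4.42
eef_pos: [0.4663, -0.2545, 0.0452]
tool_rot: [-0.495, 3.098, -0.006]
ft_force: [-0.3, 0.2, -0.8]
gripper_width: 0.0151
```

>>> arm_command:
  motion:
    - [[0,0,0],[0,0,-0.02],-1]
    - [[0,0,0],[0,0,-0.03],-1]
    - [[0,0,0],[0,0,-0.03],-1]
    - [[0,0,0],[0,0,0],-1]

```text
time_s: 4.75
eef_pos: [0.4644, -0.2533, 0.1257]
tool_rot: [0.495, -3.102, -0.0]
ft_force: [2.6, -0.7, -0.4]
gripper_width: 0.0152
```

```bash
python3 d.py 0.61 0.04 0.12 1.661;python3 - <<'E'
from h import *
for c in("scene","top"):
    f=r.grab_frame(c);cv2.imwrite(f"pics/{c}2.png",f[:,:,::-1])
a=cv2.imread("pics/scene2.png")
cv2.imwrite("pics/s2z.png",cv2.resize(a[60:240,120:340],None,fx=3,fy=3,interpolation=2))
E
```

```text
pos [ 0.4644 -0.2533  0.1257] t 4.75 w 0.015187092038433268 F [ 2.6 -0.7 -0.4] q [-0.56  0.49  1.99 -0.    0.67 -2.44]
turn [ 0.0003 -0.0005  0.2263] shift [-0.2297  0.2334  0.0057]
[[-0.95  -0.311 -0.001]
 [-0.311  0.95   0.   ]
 [ 0.     0.    -1.   ]]
```

View pics/s2z.png

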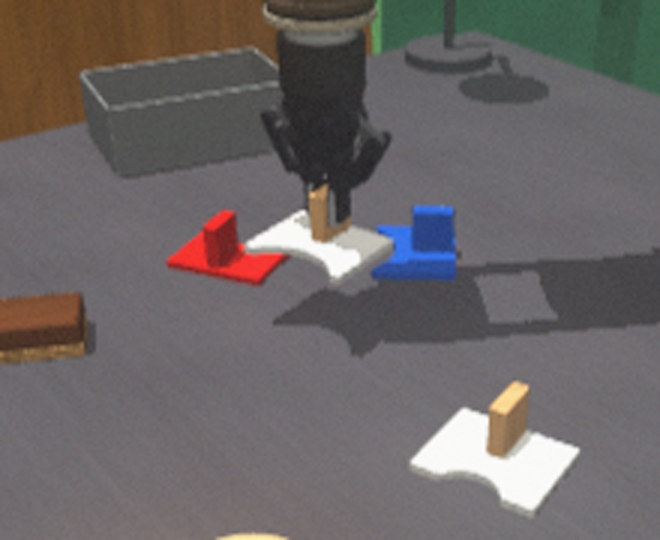

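>>> arm_command:
  motion:
    - [[0,0,0.023],[-0.023,0.023,0],-1]
    - [[0,0,0.023],[-0.022,0.025,0],-1]
    - [[0,0,0.023],[-0.021,0.025,0],-1]
    - [[0,0,0.023],[-0.02,0.026,0],-1]
    - [[0,0,0.023],[-0.02,0.026,0],-1]
    - [[0,0,0.023],[-0.019,0.027,0],-1]
    - [[0,0,0.023],[-0.018,0.027,0],-1]
    - [[0,0,0.023],[-0.018,0.027,0],-1]
    - [[0,0,0.023],[-0.015,0.022,0],-1]
    - [[0,0,0],[0,0,0],-1]

```text
time_s: 5.68
eef_pos: [0.5836, 0.0205, 0.1084]
tool_rot: [0.144, -3.121, -0.008]
ft_force: [-1.0, -0.6, -1.2]
gripper_width: 0.0153
```

```bash
python3 d.py 0.61 0.042 0.09 1.661
```

```text
pos [0.5836 0.0205 0.1084] t 5.6833 w 0.015292579931071899 F [-1.  -0.6 -1.2] q [-0.02  0.58  1.86  0.01  0.72 -1.69]
turn [ 0.0059 -0.0169  0.0022] shift [-0.0286  0.0189  0.0181]
[[-0.996 -0.092 -0.017]
 [-0.092  0.996  0.004]
 [ 0.017  0.006 -1.   ]]
```

>>> arm_command:
  motion:
    - [[0.003,-0.008,0.002],[-0.015,0.01,0.009],-1]
    - [[0.003,-0.008,0],[-0.014,0.009,0.015],-1]
    - [[0,0,0],[0,0,0.012],-1]
    - [[0,0,0],[0,0,0],-1]

```text
time_s: 6.02
eef_pos: [0.6086, 0.0453, 0.0648]
tool_rot: [0.148, -3.131, 0.0]
ft_force: [-2.1, -0.0, -2.1]
gripper_width: 0.0157
```

```bash
python3 d.py 0.6125 0.042 0.047 1.661
python3 - <<'E'
from h import *
for c in("scene","top"):
    f=r.grab_frame(c);cv2.imwrite(f"pics/{c}3.png",f[:,:,::-1])
a=cv2.imread("pics/scene3.png")[170:350,80:330];b=cv2.imread("pics/top3.png")[50:230,120:300]
cv2.imwrite("pics/s3z.png",np.vstack([cv2.resize(a,(417,300)),cv2.resize(b,(417,417))])[:600] if 0 else np.hstack([cv2.resize(a,(417,300)),cv2.resize(b,(300,300))]))
E
```

```text
pos [0.6086 0.0453 0.0648] t 6.0167 w 0.015694087102399147 F [-2.1 -0.  -2.1] q [ 0.02  0.66  1.83 -0.    0.66 -1.64]
turn [ 0.0001 -0.0068  0.0041] shift [-0.0037 -0.0036  0.0178]
[[-0.996 -0.094 -0.007]
 [-0.094  0.996 -0.001]
 [ 0.007  0.    -1.   ]]
```

View pics/s3z.png

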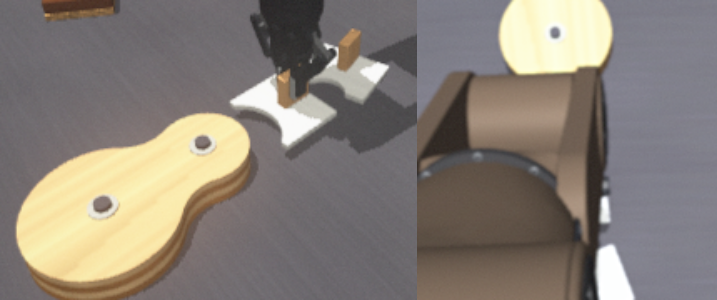

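>>> arm_command:
  motion:
    - [[0,-0.006,0.004],[-0.004,-0.003,0.01],-1]
    - [[0,0,0],[0,0,0.008],-1]
    - [[0,0,0],[0,0,0],-1]

```text
time_s: 6.37
eef_pos: [0.6133, 0.0402, 0.0482]
tool_rot: [-0.137, 3.137, 0.0]
ft_force: [-0.8, 0.8, -1.7]
gripper_width: 0.0155
```

```bash
python3 d.py 0.6125 0.042 0.044 1.661
```

```text
pos [0.6133 0.0402 0.0482] t 6.3667 w 0.015495657220952523 F [-0.8  0.8 -1.7] q [ 0.02  0.69  1.83  0.    0.62 -1.64]
turn [-0.      0.0018 -0.0027] shift [0.0006 0.0018 0.0042]
[[-0.996 -0.087  0.002]
 [-0.087  0.996  0.   ]
 [-0.002 -0.    -1.   ]]
```

>>> arm_command:
  motion:
    - [[0,0.002,-0.003],[0,0.002,0.003],-1]
    - [[0,0,0],[0,0,0],-1]

```text
time_s: 6.53
eef_pos: [0.6131, 0.0413, 0.0451]
tool_rot: [0.14, -3.138, 0.0]
ft_force: [-1.0, -0.5, -1.5]
gripper_width: 0.0155
```

>>> arm_command:
  motion:
    - [[0,0,0],[0,0,0.002],-1]
    - [[0,0,0],[0,0,0],-1]

```text
time_s: 6.7
eef_pos: [0.6136, 0.0411, 0.0456]
tool_rot: [-0.14, 3.137, -0.0]
ft_force: [0.9, -1.0, -2.0]
gripper_width: 0.0154
```

```bash
python3 d.py 0.6575 0.046 0.044 1.661
```

```text
pos [0.6136 0.0411 0.0456] t 6.7 w 0.015378062265361944 F [ 0.9 -1.  -2. ] q [ 0.02  0.69  1.83 -0.    0.62 -1.64]
turn [-0.0002  0.0013 -0.0011] shift [-0.0442  0.001   0.0017]
[[-0.996 -0.089  0.001]
 [-0.089  0.996 -0.   ]
 [-0.001 -0.    -1.   ]]
```

>>> arm_command:
  motion:
    - [[0,0,0],[0,0,0.002],-1]
    - [[0,0,0],[0,0,0.001],-1]
    - [[0,0,0],[0,0,0],-1]

```text
time_s: 6.95
eef_pos: [0.614, 0.0411, 0.0453]
tool_rot: [-0.14, 3.135, -0.0]
ft_force: [0.3, 0.8, -1.7]
gripper_width: 0.0156
```

Run:
```python
from h import *
for i in range(4):
    f=r.grab_frame("scene");s=r.observe();print(s['eef_pos'].round(4),s['ft_force'].round(1))
cv2.imwrite("pics/s4.png",cv2.resize(f[170:350,80:330,::-1],None,fx=3,fy=3,interpolation=2))
```

```text
[0.6141 0.0411 0.0452] [ 0.4 -0.6 -1.1]
[0.6142 0.0411 0.045 ] [-0.2 -0.4 -1.6]
[0.6142 0.0411 0.0449] [0.  0.4 3.3]
[0.6142 0.0411 0.0449] [0.3 0.5 4.6]
```

View pics/s4.png

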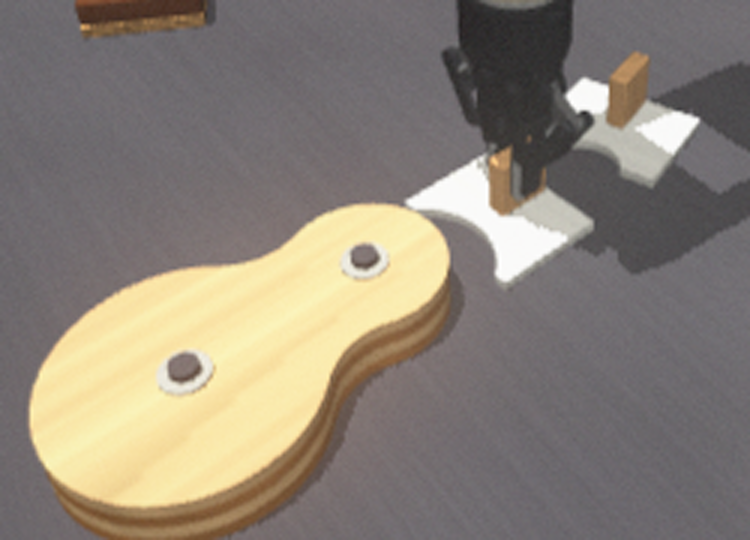

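>>> arm_command:
  motion:
    - [[0,0,0],[-0.01,0,-0.001],-1]
    - [[0,0,0],[-0.01,0,0],-1]
    - [[0,0,0],[-0.01,0,0],-1]
    - [[0,0,0],[0,0,0],-1]

```text
time_s: 7.48
eef_pos: [0.647, 0.044, 0.0456]
tool_rot: [-0.14, 3.135, -0.0]
ft_force: [-1.0, 0.6, -1.5]
gripper_width: 0.0156
```

```bash
python3 d.py 0.6575 0.046 0.045 1.661
```

```text
pos [0.647  0.044  0.0456] t 7.4833 w 0.015614031920460857 F [-1.   0.6 -1.5] q [ 0.02  0.73  1.75 -0.    0.67 -1.64]
turn [-0.0003  0.0034 -0.0012] shift [-0.0106  0.001   0.0006]
[[-0.996 -0.089  0.003]
 [-0.089  0.996  0.   ]
 [-0.003 -0.    -1.   ]]
```

>>> arm_command:
  motion:
    - [[0,0.003,0],[-0.006,0.001,0],-1]
    - [[0,0,0],[0,0,0],-1]

```text
time_s: 7.65
eef_pos: [0.6541, 0.0457, 0.0452]
tool_rot: [-0.14, 3.138, -0.0]
ft_force: [0.3, 0.0, -1.5]
gripper_width: 0.0154
```

>>> arm_command:
  motion:
    - [[0,0,0],[-0.003,0,0],-1]
    - [[0,0,0],[0,0,0],-1]

```text
time_s: 7.82
eef_pos: [0.6566, 0.046, 0.0449]
tool_rot: [0.14, -3.137, 0.0]
ft_force: [1.0, 0.7, 1.2]
gripper_width: 0.0154
```

>>> arm_command:
  motion:
    - [[0,0,0],[-0.002,0,0],-1]
    - [[0,0,0],[0,0,0],-1]

```text
time_s: 7.98
eef_pos: [0.6568, 0.0461, 0.0451]
tool_rot: [0.14, -3.133, 0.001]
ft_force: [1.5, -0.1, -0.5]
gripper_width: 0.0151
```

```bash
python3 d.py 0.6575 0.046 0.045 1.661;  python3 - <<'E'
from h import *
for i in range(3):
    f=r.grab_frame("scene");s=r.observe();print(s['eef_pos'].round(4),s['ft_force'].round(1))
cv2.imwrite("pics/s5.png",cv2.resize(f[170:350,80:330,::-1],None,fx=3,fy=3,interpolation=2))
E
```

```text
pos [0.6568 0.0461 0.0451] t 7.9833 w 0.015123753394962258 F [ 1.5 -0.1 -0.5] q [ 0.02  0.74  1.71 -0.    0.69 -1.64]
turn [-0.0002 -0.0052 -0.0011] shift [-0.0007 -0.0001  0.0001]
[[-0.996 -0.089 -0.005]
 [-0.089  0.996 -0.001]
 [ 0.005 -0.    -1.   ]]
[0.6568 0.0461 0.0451] [-2.6 -0.   1.3]
[0.6568 0.0461 0.045 ] [-1.9 -0.1  2.7]
[0.6568 0.0461 0.045 ] [-3.6 -0.5  3.8]
```

View pics/s5.png

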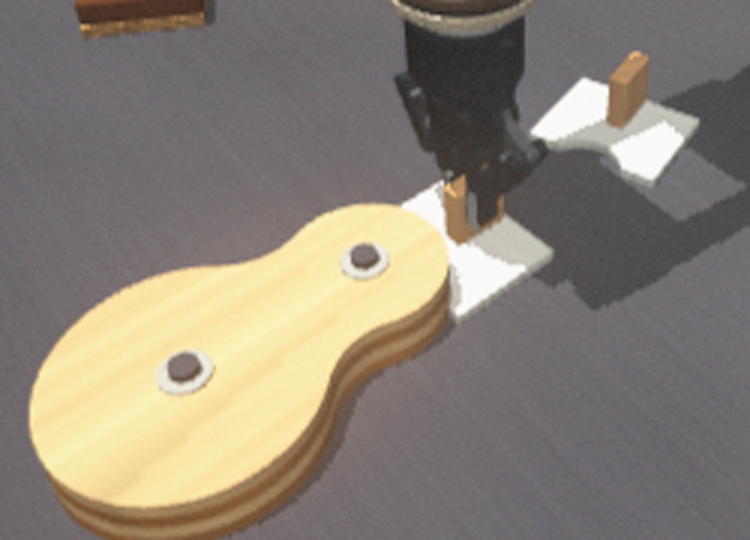

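>>> arm_command:
  motion:
    - [[0,-0.004,0],[-0.003,0,0.001],-1]
    - [[0,0,0],[-0.001,0,0],-1]
    - [[0,0,0],[0,0,0],-1]

```text
time_s: 8.38
eef_pos: [0.657, 0.0461, 0.0455]
tool_rot: [0.14, -3.131, 0.001]
ft_force: [0.1, -1.1, -1.9]
gripper_width: 0.0154
```

>>> arm_command:
  motion:
    - [[0,-0.006,0],[-0.003,0,0.002],-1]
    - [[0,-0.004,0],[-0.003,0,0.001],-1]
    - [[0,-0.004,0],[-0.003,0,0.001],-1]

```text
time_s: 8.63
eef_pos: [0.6578, 0.0461, 0.044]
tool_rot: [0.14, -3.13, 0.0]
ft_force: [-28.0, -3.4, 41.8]
gripper_width: 0.0151
```

```bash
python3 d.py 0.6575 0.046 0.045 1.661;  python3 - <<'E'
from h import *
for i in range(3):
    f=r.grab_frame("scene");s=r.observe();print(s['eef_pos'].round(4),s['ft_force'].round(1))
E
```

```text
pos [0.6578 0.0461 0.044 ] t 8.6333 w 0.01511824893799961 F [-28.   -3.4  41.8] q [ 0.02  0.74  1.71 -0.    0.7  -1.64]
turn [ 0.0003 -0.0083 -0.0009] shift [ 0.0003 -0.0001 -0.001 ]
[[-0.996 -0.089 -0.008]
 [-0.089  0.996 -0.   ]
 [ 0.008  0.    -1.   ]]
[0.6578 0.0461 0.0441] [-27.1  -4.5  38.4]
[0.6578 0.0461 0.0441] [-27.2  -3.3  37.4]
[0.6578 0.0461 0.0441] [-26.4  -2.5  38.3]
```

>>> arm_command:
  motion:
    - [[0,0,0],[0,0,0],-1]
    - [[0,0,0],[0,0,0],-1]

```text
time_s: 8.95
eef_pos: [0.6571, 0.046, 0.0447]
tool_rot: [0.14, -3.13, 0.0]
ft_force: [-0.3, 0.4, -1.7]
gripper_width: 0.0151
```

>>> arm_command:
  motion:
    - [[0,0,0],[0,0,0],0.2]
    - [[0,0,0],[0,0,0],0.2]
    - [[0,0,0],[0,0,0],0.2]
    - [[0,0,0],[0,0,0],0.2]
    - [[0,0,0],[0,0,0],0.2]
    - [[0,0,0],[0,0,0],0.2]

```text
time_s: 9.45
eef_pos: [0.6586, 0.0463, 0.0438]
tool_rot: [0.14, -3.132, -0.0]
ft_force: [-0.5, 0.2, -0.6]
gripper_width: 0.0512
```

>>> arm_command:
  motion:
    - [[0,0,0],[0,0,-0.02],0.2]
    - [[0,0,0],[0,0,-0.03],0.2]
    - [[0,0,0],[0,0,-0.04],0.2]
    - [[0,0,0],[0,0,-0.04],0.2]
    - [[0,0,0],[0,0,-0.04],0.2]
    - [[0,0,0],[0,-0.04,0],0.2]
    - [[0,0,0],[0,-0.04,0],0.2]
    - [[0,0,0],[0,-0.04,0],0.2]
    - [[0,0,0],[0,-0.04,0],0.2]
    - [[0,0,0],[0,-0.04,0],0.2]
    - [[0,0,0],[0,-0.04,0],0.2]
    - [[0,0,0],[0,-0.04,0],0.2]
    - [[0,0,0],[0,-0.04,0],0.2]
    - [[0,0,0],[0,0,0],0.2]

```text
time_s: 10.62
eef_pos: [0.6903, -0.2835, 0.223]
tool_rot: [0.152, -3.134, 0.005]
ft_force: [0.2, 0.5, -0.7]
gripper_width: 0.051
```

Run:
```python
from h import *
for c in("scene","top"):
    f=r.grab_frame(c);cv2.imwrite(f"pics/{c}6.png",f[:,:,::-1])
a=cv2.imread("pics/scene6.png")[170:350,80:330];b=cv2.imread("pics/top6.png")[50:230,120:300]
cv2.imwrite("pics/s6z.png",np.hstack([cv2.resize(a,(417,380)),cv2.resize(b,(380,380),interpolation=2)]))
k=r.calibration("top");box=(168,128,80,68);l,t,w,h=box
c=cv2.imread("pics/top6.png")[t:t+h,l:l+w].astype(float)  # BGR
a=np.clip((c[:,:,2]-105)/120,0,1)
wt=np.ones_like(a)
F=[.749,.0546,.0905];d=hullz(k,ring(0,.055),F,0,.04)-[l,t]
m=np.zeros(a.shape,np.uint8);cv2.fillPoly(m,[d.astype(np.int32)],1);m=cv2.dilate(m,np.ones((5,5)))
wt[m>0]=0; wt[:8]=0
q,e=fit(rleaf,k,[.654,.046,.09],a,box,wt);print(q,e)
v=np.array(F[:2])-q[:2];cs,sn=np.cos(q[2]),np.sin(q[2]);print("form in leaf",cs*v[0]+sn*v[1],-sn*v[0]+cs*v[1])
cv2.imwrite("pics/fit6.png",cv2.resize(np.hstack([a,rleaf(k,q,box),wt*abs(a-rleaf(k,q,box))]).astype(np.float32),None,fx=3,fy=3)*255)
```

```text
[ 0.65973028  0.04652554 -0.02159053] 162.97152994791665
form in leaf 0.08907459400572541 0.00999980627315429[ WARN:0@2.158] global loadsave.cpp:1063 imwrite_ Unsupported depth image for selected encoder is fallbacked to CV_8U.
```

View pics/s6z.png

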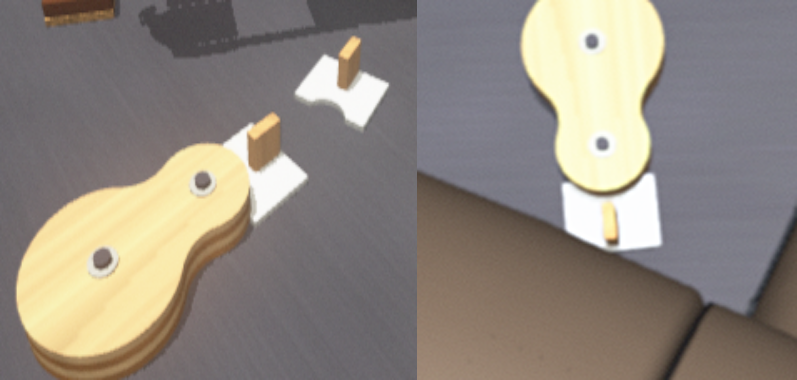

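View pics/fit6.png

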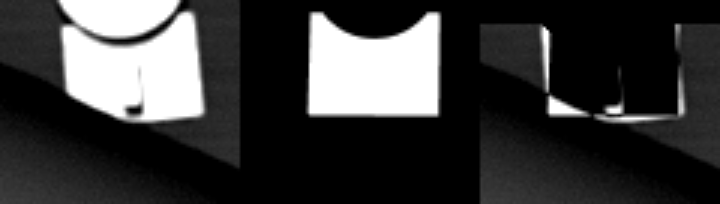

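>>> arm_command:
  motion:
    - [[0,0,0],[0.03,-0.025,0],0.2]
    - [[0,0,0],[0.03,-0.025,0],0.2]
    - [[0,0,0],[0.03,-0.025,0],0.2]
    - [[0,0,0],[0.03,-0.025,0],0.2]
    - [[0,0,0],[0.03,-0.025,0],0.2]
    - [[0,0,0],[0.03,-0.025,0],0.2]
    - [[0,0,0],[0,0,0],0.2]

```text
time_s: 11.3
eef_pos: [0.5232, -0.4399, 0.222]
tool_rot: [0.174, -3.132, -0.005]
ft_force: [0.8, -0.2, 0.1]
gripper_width: 0.0513
```

```bash
cat > m6.py <<'E'
from h import *
f=r.grab_frame("top");cv2.imwrite("pics/top7.png",f[:,:,::-1])
k=r.calibration("top");box=(168,128,80,68);l,t,w,h=box
c=f[t:t+h,l:l+w].astype(float)
a=np.clip((c[:,:,0]-105)/120,0,1)
wt=np.ones_like(a)
F=[.749,.0546,.0905];d=hullz(k,ring(0,.055),F,0,.04)-[l,t]
m=np.zeros(a.shape,np.uint8);cv2.fillPoly(m,[d.astype(np.int32)],1);m=cv2.dilate(m,np.ones((5,5)))
wt[m>0]=0; wt[:8]=0
q,e=fit(rleaf,k,[.654,.046,.09],a,box,wt);print(q,e)
v=np.array(F[:2])-q[:2];cs,sn=np.cos(q[2]),np.sin(q[2]);print("form in leaf",cs*v[0]+sn*v[1],-sn*v[0]+cs*v[1])
o=cv2.resize(np.hstack([a,rleaf(k,q,box),wt*abs(a-rleaf(k,q,box))]).astype(np.float32),None,fx=2,fy=2)*255
g=cv2.resize(f[:,:,::-1],(480,360))
cv2.imwrite("pics/fit7.png",np.vstack([g,cv2.merge([o.astype(np.uint8)]*3)]))
E
python3 m6.py; python3 d.py .5 -.4 .2 1.661
```

```text
[0.6535779  0.04597734 0.09315007] 73.9759787326389
form in leaf 0.09581045065327713 -0.0002904505332837759
pos [ 0.5251 -0.4379  0.222 ] t 11.35 w 0.051049125143399175 F [ 0.1  0.2 -0.5] q [-0.74  0.56  1.54 -0.    1.05 -2.42]
turn [ 0.0041 -0.0037  0.0208] shift [0.0206 0.0403 0.0222]
[[-0.994 -0.111 -0.004]
 [-0.111  0.994  0.004]
 [ 0.004  0.004 -1.   ]]
```

View pics/fit7.png

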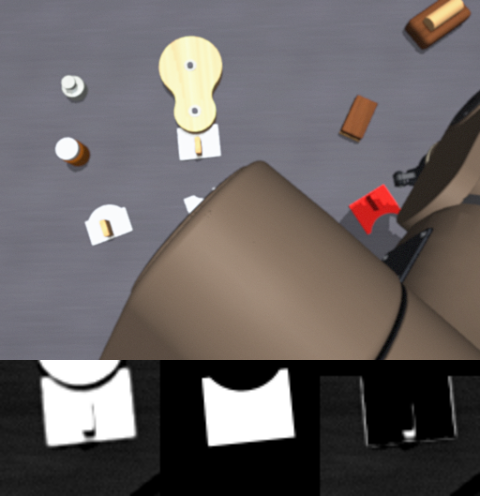

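The leaf now measures 95.8 mm along and -0.3 mm across (nominal 95.5 and 0). The gripper is clear of everything, so I'm handing in.

```bash
python3 -c "
from workcell import r
print(r.hand_in())"
```

```text
the job is handed in; nothing more can be done
None
```

I picked the white wide-hollow leaf by its rib and carried it over. I laid it flat in front of the form's small end, pushed it up until it touched, and let go. The job is handed in, with the robot's clock at about 11.4 s of the 35 s allowed.

- **Contact:** the leaf stopped against the form, and the wrist showed about 27 N back from it. The downward press onto the bench read about 42 N at most, well under the 120 N wrist limit. I relaxed both forces before opening the gripper.
- **Final fit:** measured from the top camera, the centre of the form's end lies at x = 95.8 mm and y = -0.3 mm in the leaf's frame. The nominal values are 95.5 and 0.
- **Flatness:** I did not measure this; the side picture shows the leaf lying flat.
- **Failed check:** an earlier top-camera fit gave 89 mm and 10 mm, because the arm covered part of the leaf. I moved the arm away and measured again, which gave the values above.
- **Other parts:** the gripper came near neither of the other leaves, and the tight leaf's rib was cleared when I carried over it. I did not measure their positions again, and the arm partly covered the tight leaf in the last top picture. The red and blue look-alikes were not touched.

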